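# Vent position of a rinse-water filter lid

### The job

Get the white rinse-water filter housing ready for venting: first press the red spray cap of the fixed bottle beside it right down and let it come up again, so that the seal gets a puff. Then put the blue bayonet lid fully into the housing with its bar in line with the black entry marks, and turn it clockwise to the yellow half-turn mark, short of the lock click. The lid springs back if let go, so finish while still gripping it and holding it at the yellow mark; leave the other things on the bench where they are.

Things in the scene. Friction and masses are not known exactly. Their poses are not given: they have to be found in the camera images.
- housing: fixed white filter housing, 100 mm across, 120 mm high, on a 116 mm foot; origin at the centre of its underside, z up. In its top a round mouth with two entry notches, 17 mm wide, reaching 36 mm from the axis along the housing's own +x and -x. A black stub 50 mm up sticks out to 80 mm at +x. The lid may go in either of the two opposite ways round
- mouth (a point): centre of the housing's mouth, at its top: 52 mm wide, rim 6 mm thick. Marks on the top, 42 to 49 mm from this axis, in opposite pairs, angles clockwise from above: black 0 (at the notches), yellow 45 degrees (half turn), red 84 degrees (locked). A sprung click is felt from about 57 degrees; past about 75 the lid has locked
- carrier (a joint): angle (rad) of the orange sprung carrier in the housing, pushed by the lid's lugs: 0 at rest, grows as the lid turns clockwise from above, up to 1.36. While turning, the lid's clockwise angle from the notches is this plus 0.11 (play before the lugs meet it). Its spring pushes back with 0.07 N m at 0, growing 0.12 per rad, and turns a released lid back
- lid: loose blue lid, 200 g, upright; origin at its underside's centre, z up. Plug 48 mm across (foot tapers to 40), 30 mm high; lugs along own +x and -x, 10 mm wide, to 33 mm from the axis, 13 to 22 mm up; flange 80 mm across, 30 to 36 mm up; grip bar along x, 60 long, 14 thick, 36 to 70 mm up. Same after half a turn. Fully in, its underside is 90 mm above the housing's, flange on the top
- bottle: fixed white spray bottle with a green band, 60 mm across, on a 76 mm foot, beside the housing at the housing's own +y (150 to 190 mm away); origin at the centre of its underside, z up; its nozzle looks along its -y to the housing
- cap_top (a point): centre of the top of the red spray cap, 34 mm across, 170 mm above the bench when up; it moves with the cap
- spray_cap (a joint): how far the spray cap is pressed down (m): 0 up, 0.008 fully down; sprung, 2.4 N to start it and 7.2 N at the bottom; returns by itself
- coupling: loose black pipe coupling with a wide grey ring, 60 mm across, 50 mm high, standing; origin under its centre. Not part of the job
- cartridge: loose white spare filter cartridge with grey ends, 60 mm across, 110 mm high, standing; origin under its centre. Not part of the job
- wrench: loose steel wrench, 170 mm long, lying beyond the spray bottle. Not part of the job
- beaker: loose white plastic cup, 76 mm across, 85 mm high; origin under its centre. Not part of the job
- amber: loose amber bottle with a black cap, 60 mm across, 140 mm high; origin under its centre. Not part of the job

How it is judged (in metres and radians):
On the way, in this order (a step that is already met when the one before it is completed fails the run):
1. the spray cap is pressed right down (at least 6 mm) (value of joint spray_cap above 0.006 m), for 0.05 s.
2. the spray cap has come up again (value of joint spray_cap below 0.002 m), for 0.05 s.
3. the lid is fully in the housing, flange on its top (z of lid in the frame of housing between 0.086 and 0.0935 m and horizontal distance between lid and housing below 0.005 m and angle between lid's own z axis and vertical below 0.1 rad), for 0.1 s.
4. the lid is turned clockwise to the yellow half-turn mark (45 degrees, give or take 12) (all of step 3 and angle between the x axis of lid and the x axis of housing, either way round between 0.575 and 0.995 rad and value of joint carrier above 0.35 rad), for 0.2 s.
At the end, for the whole second after the job is handed in: Lid fully in (underside 86 to 93.5 mm above the housing's, within 5 mm of its axis, upright), 45 degrees clockwise of the notches give or take 12, carrier over 0.35 rad, still, gripped by the fingers (over 2 N) through the last second; spray cap up (all of step 4 and angular speed of lid below 0.5 rad/s and contact force between the fingers and lid above 2 N and value of joint spray_cap below 0.002 m); the arm keeps its last pose, push and grip.
It fails at once if the lid is turned past the lock click (carrier beyond 1.2 rad) (value of joint carrier above 1.2 rad).
It fails at once if a bystander (coupling, cartridge, wrench, cup, amber bottle) is moved by more than 30 mm (distance of any of coupling, cartridge, wrench, beaker, amber from where it was at the start of the episode above 0.03 m).
It also fails if it takes over 54 s, if anything falls off the work surface, if the arm or the gripper's body presses on something with over 40 N, if the wrist force passes 120 N, or if a joint passes its speed limit or range.

### The arm

A 6-joint arm with a two-finger parallel gripper is mounted at the origin on the work surface. World frame = base frame: x ahead of the robot, y to its left, z up, the work surface at z = 0. Lengths are in m, angles in degrees, forces in N, time in s.
With the tool pointing down it reaches from about 0.325 to 0.9 m from the base axis. Payload 6.1 kg.
Tool frame: the origin (TCP) lies midway between the tips of the shut fingers; the grasp point (between the pads) lies 19 mm behind it (grip_point_offset is the distance from the TCP to the grasp point, in m); z points along the fingers, y is the line along which they close (so a half turn about z gives the same grasp; the last joint's range is limited). The gripper opens to 85 mm and grips with 20 to 120 N. Pads are 22 mm wide; open, the fingers measure 114 mm over their backs; the gripper's body (76 mm by 85 mm) begins 54 mm behind the grasp point. The pads swing forward as they close: fully open they stand 13 mm farther back than shut.
Start: joints at [-83.027, 12.628, 87.462, -0, 79.91, -7.225], TCP at [0.153, -0.606, 0.231] pointing down, gripper open.
Joint ranges: [-170.65, 170.65], [-52.31, 119.04], [5.05, 147.46], [-71.25, 251.25], [11.57, 151.72], [-153.62, 153.62]. Speed limits (degrees/s): [147.25, 147.25, 172.46, 180, 180, 180].

### API

Orientations are given as [roll, pitch, yaw] about the fixed x, y, z axes, in that order (R = Rz(yaw) Ry(pitch) Rx(roll)).
In Python, from cell import state, get_image, job_done, grip_point_offset gives the robot as it stands.
- The arm moves only by the shell command python3 -m creep 'ROWS' [FORCE]. ROWS is JSON, a list of rows, each a list of 3 entries, a list of its own where there are three numbers: the finger opening in cm, from 0 to 8.54, then the shift along the tool's x, y, z in cm, then the turn about the tool's z in degrees. In form: [[jaw, [x, y, z], spin], ...]. A call has 1 to 12 rows; each row shifts and turns the commanded pose from where the row before left it, along the tool's axes as they then stand; what a row does not reach is not made up. A row lasts 1/10 s, in which the tool goes at most 50 mm and 8.59 degrees, less where a joint would pass 70% of its speed; a pose out of reach is approached as far as the arm can. A call with a gripper value outside its range is refused whole. The fingers move at their own pace and stop on an object; FORCE is the grip in N (left out, the last holds). Time passes only in rows, so rows that do not move let the fingers close. It gives the time, the measured TCP pose, the force, the opening and the grip force at its end, in the units of the state.
- state(): the state, without advancing time (a new reading comes with each control period).
- get_image(name): name is "scene" or "top"; returns a dict with "frame" (420x560x3 uint8, red, green, blue), "camera_matrix" (3x3 intrinsics, pixels), "rvec" (rotation vector, rad) and "tvec" (3), from world to camera coordinates, as OpenCV has them. Camera axes: x right, y down, z forward; pixel columns grow to the right and rows downward; lengths in m; the calibration is good to about 2 mm. A picture is of the moment at which its call begins. There is no depth.
- job_done(): hands the job in; it is judged then, once.
The state is a dict: "time": time; "qpos": joint angles; "qvel": joint speeds; "effort": joint torques, N m; "ee_pos": TCP position; "tool_rot": TCP orientation; "ft_force": force on the tool from outside, world axes, zero at the start; "moment": the same for the moment, N m; "width": finger opening in m; "finger_force": force on a finger pad.
Only numpy, scipy, OpenCV 4.12 (cv2) and the standard library are available. Lean on these libraries where they do the work, as an engineer would, in place of code of your own. Each camera call takes 0.05 s, during which the arm holds its last target. There are 200 camera calls.

## Working session

There is one attempt and no reset: what is moved stays moved. The work goes in short steps, Python scripts to look and compute and a shell command to move; the robot and the scene stay as the last step left them, time stands still between calls to the robot, and variables do not carry over. Pictures are saved under pics/ and viewed, at most 10 in all, crops included, and the job is handed in when it is done.

```bash
mkdir -p pics; ls
cat > h.py <<'E'
import numpy as np,cv2
from cell import state,get_image
def snap(n,f):
    d=get_image(n);cv2.imwrite(f'pics/{f}.png',d['frame'][:,:,::-1]);np.savez(f'pics/{f}.npz',**{k:d[k] for k in('camera_matrix','rvec','tvec')});return d
def crop(f,x0,y0,w,h,s,o):
    im=cv2.imread(f'pics/{f}.png')[y0:y0+h,x0:x0+w];cv2.imwrite(f'pics/{o}.png',cv2.resize(im,None,fx=s,fy=s,interpolation=cv2.INTER_CUBIC))
def ray(f,u,v,z):
    d=np.load(f'pics/{f}.npz');R=cv2.Rodrigues(d['rvec'])[0];t=d['tvec'].ravel()
    r=R.T@np.linalg.inv(d['camera_matrix'])@[u,v,1];c=-R.T@t
    return (c+r*(z-c[2])/r[2])[:3].round(4)
def proj(f,p):
    d=np.load(f'pics/{f}.npz');return cv2.projectPoints(np.array(p,float).reshape(-1,3),d['rvec'],d['tvec'],d['camera_matrix'],None)[0].reshape(-1,2).round(1)
E
python3 - <<'E'
from h import *
import cell
a=snap('scene','s0');b=snap('top','t0')
cv2.imwrite('pics/t0b.png',cv2.resize(cv2.imread('pics/t0.png'),(800,600),interpolation=cv2.INTER_CUBIC))
cv2.imwrite('pics/s0b.png',cv2.resize(cv2.imread('pics/s0.png'),(800,600),interpolation=cv2.INTER_CUBIC))
print(cell.grip_point_offset,state())
for f in('s0','t0'):
  d=np.load(f'pics/{f}.npz');R=cv2.Rodrigues(d['rvec'])[0];print(-R.T@d['tvec'].ravel(),R[2])
E
```

```text
pics
0.0187 {'time': 0.1, 'qpos': array([-8.30279983e+01,  1.26713812e+01,  8.75181771e+01, -8.89848611e-05,
        7.99103903e+01, -7.22410083e+00]), 'qvel': array([ 0.0404152 , -0.09873524, -0.16919011,  0.08889783,  0.0472302 ,
        0.04184788]), 'effort': array([ 7.22093810e-04, -4.98242748e+01, -3.90548551e+01, -1.98910093e-04,
        5.66432078e-03,  1.24429158e-05]), 'ee_pos': array([ 0.15321556, -0.60537585,  0.23031106]), 'tool_rot': array([-1.79900834e+02, -1.24816953e-02,  1.41961074e+01]), 'ft_force': array([-0.19838433, -0.027782  , -0.90531759]), 'moment': array([ 0.00074536, -0.01532326, -0.00368532]), 'finger_force': 0.0, 'width': 0.085023464984827}
[1.35503669 0.1580888  0.61051226] [-0.84565349 -0.12083543 -0.51987399]
[0.39961312 0.04833146 1.02926495] [ 0.19844346 -0.00302071 -0.98010768]
```

View pics/t0b.png

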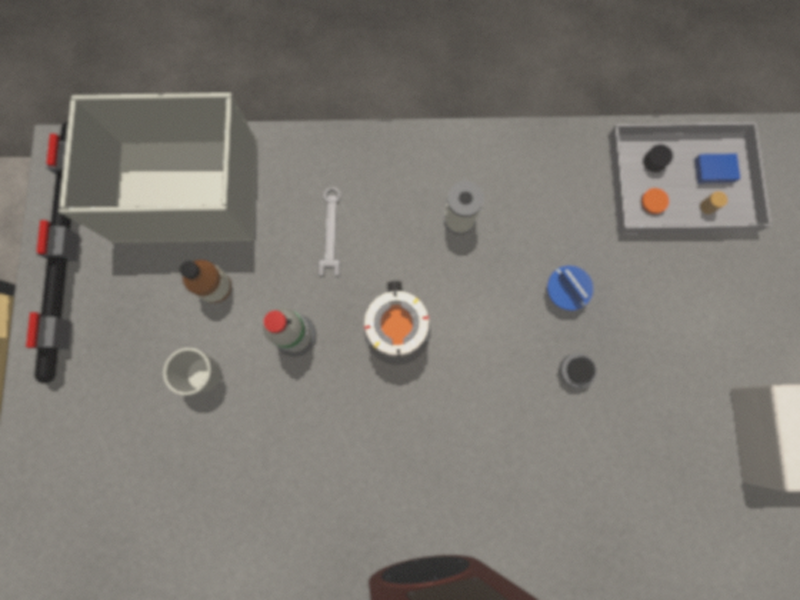

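View pics/s0b.png

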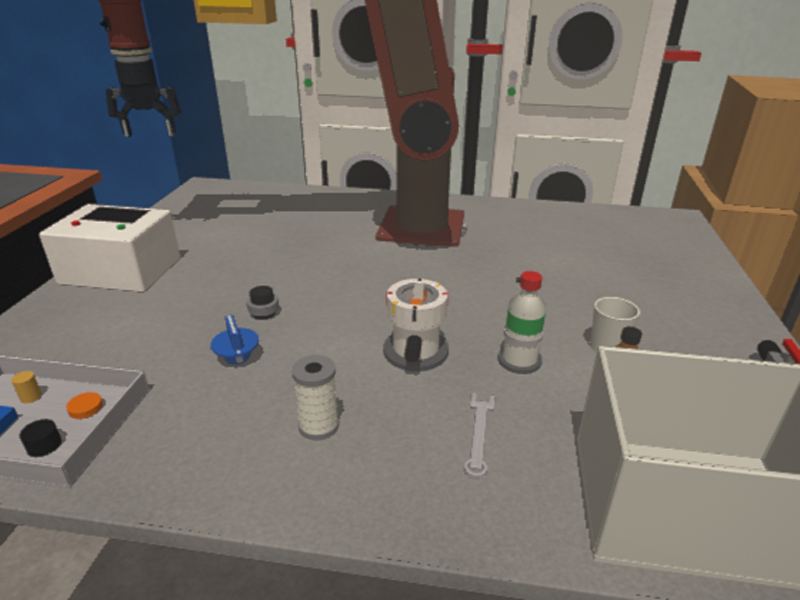

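Top view (800×600): red cap at about (275,322), housing mouth at (397,323) with the stub at (395,287), and the lid at (570,288) with its bar running lower right. I'll enlarge this area to read it more closely.

Run:
```python
from h import *
a=cv2.imread('pics/t0.png')
c=[cv2.resize(a[y:y+75,x:x+80],None,fx=5,fy=5,interpolation=cv2.INTER_CUBIC) for x,y in((240,185),(360,165),(170,190))]
z=np.zeros((375,400,3),np.uint8)
im=np.vstack([np.hstack(c[:2])]);cv2.imwrite('pics/c1.png',im)
h=cv2.cvtColor(a,cv2.COLOR_BGR2HSV)
def cen(m,x0,y0,x1,y1):
    k=np.zeros(m.shape,bool);k[y0:y1,x0:x1]=1;v,u=np.nonzero(m&k);return u.mean(),v.mean(),len(u)
red=((h[...,0]<6)|(h[...,0]>174))&(h[...,1]>150)&(h[...,2]>80)
print('cap',cen(red,175,205,210,240))
u,v,_=cen(red,175,205,210,240);print(ray('t0',u,v,.17))
blue=(h[...,0]>100)&(h[...,0]<130)&(h[...,1]>110)
u,v,n=cen(blue,370,170,430,230);print('lid',u,v,n,ray('t0',u,v,.036))
print(red[215:240,250:305].nonzero())
```

```text
cap (np.float64(192.21333333333334), np.float64(224.85333333333332), 150)
[0.533  0.2378 0.17  ]
lid 396.7706013363029 201.85077951002228 449 [ 0.6029 -0.2409  0.036 ]
(array([], dtype=int64), array([], dtype=int64))
```

View pics/c1.png

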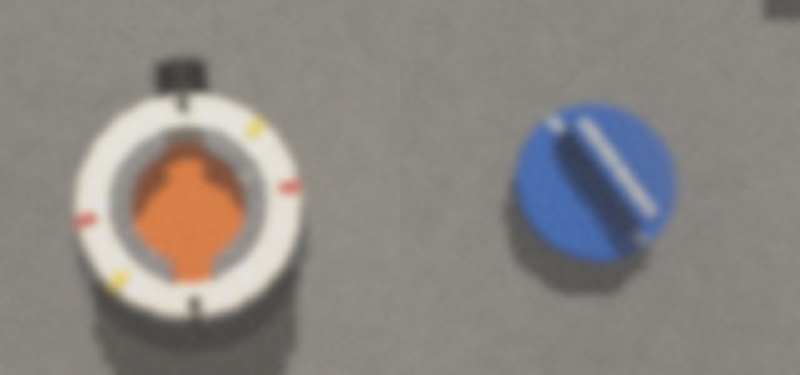

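Left crop: black marks at (182,103) and (195,308), yellow at (257,128) and (118,281), red at (290,187) and (86,220), stub up at (180,75). Right crop: flange centre about (597,182), white marks on the flange at the bar's ends (555,122) and (643,238), bar top strip from (585,120) to (655,215).

Run:
```python
from h import *
A=lambda X,Y,z:ray('t0',240+(X+.5)/5-.5,185+(Y+.5)/5-.5,z)
B=lambda X,Y,z:ray('t0',360+(X-400+.5)/5-.5,165+(Y+.5)/5-.5,z)
ang=lambda d:np.degrees(np.arctan2(d[1],d[0])).round(1)
P=[A(*p,.12) for p in((182,103),(195,308),(257,128),(118,281),(290,187),(86,220))]
for i in(0,2,4):print((P[i]+P[i+1])/2,ang(P[i]-P[i+1]))
print('ring',A(188,205,.12))
print('lid',B(597,182,.036),'marks',(B(555,122,.036)+B(643,238,.036))/2,ang(B(555,122,.036)-B(643,238,.036)),np.linalg.norm(B(555,122,.036)-B(643,238,.036)))
print('strip',(B(585,120,.07)+B(655,215,.07))/2,ang(B(585,120,.07)-B(655,215,.07)))
H=np.array([.5336,.0597,.12])
s=cv2.imread('pics/s0.png');h=cv2.cvtColor(s,cv2.COLOR_BGR2HSV)
red=((h[...,0]<6)|(h[...,0]>174))&(h[...,1]>150)&(h[...,2]>80);red[:,:355]=0;red[:,390:]=0;red[:185]=0;red[205:]=0
v,u=red.nonzero();print('cap scene',u.mean(),v.mean(),v.min(),u.min(),u.max(),proj('s0',[[.533,.238,.17],[.533,.238,.155]]))
```

```text
[0.536   0.05695 0.12   ] 2.8
[0.5362  0.05715 0.12   ] -42.9
[0.53645 0.05705 0.12   ] -81.7
ring [0.5357 0.0571 0.12  ]
lid [ 0.605  -0.2466  0.036 ] marks [ 0.60615 -0.24755  0.036  ] 33.4 0.07175137629342028
strip [ 0.605  -0.2481  0.07  ] 32.5
cap scene 371.1801242236025 196.0496894409938 190 365 378 [[370.8 192.8]
 [370.  198.5]]
```

```bash
cat >> h.py <<'E'
from scipy.spatial.transform import Rotation as Ro
def go(x,y,z,yaw=None):
    s=state();R=Ro.from_euler('xyz',s['tool_rot'],degrees=True)
    d=R.inv().apply(np.array([x,y,z])-s['ee_pos'])*100
    print('shift cm',d.round(2),'spin',None if yaw is None else round(s['tool_rot'][2]-yaw,1),'t',s['time'])
E
python3 -m creep '[[0,[2,-2.5,0],0],[0,[2.87,-3.62,0],0],[0,[2.87,-3.62,0],0],[0,[2.87,-3.62,0],0],[0,[2.87,-3.62,0],0],[0,[2.87,-3.62,0],0],[0,[2.87,-3.62,0],0],[0,[2.87,-3.62,0],0],[0,[2.87,-3.62,0],0],[0,[2.87,-3.62,0],0]]' 60
python3 -m creep '[[0,[2.87,-3.62,0],0],[0,[2.87,-3.62,0],0],[0,[2.87,-3.62,0],0],[0,[2.87,-3.62,0],0],[0,[2.87,-3.62,0],0],[0,[2.87,-3.62,0],0],[0,[2.87,-3.62,0],0],[0,[2.87,-3.62,0],0],[0,[2.87,-3.62,0],0],[0,[2,-2.5,0],0],[0,[1,-1.5,0],0],[0,[0,0,0],0]]'
python3 -c "
from h import *
go(.533,.238,.19)
snap('scene','s1');crop('s1',320,140,120,130,4,'s1c')"
```

```text
time: 1.1
ee_pos: [0.3372, -0.1957, 0.2311]
tool_rot: [180.0, -0.0, 14.2]
ft_force: [0.7, -0.4, -0.4]
width: -0.0002
finger_force: 0.0
time: 2.3
ee_pos: [0.5267, 0.2298, 0.2304]
tool_rot: [-180.0, 0.1, 14.4]
ft_force: [-0.7, -1.0, 0.3]
width: 0.0001
finger_force: 0.0
shift cm [ 0.81 -0.63  4.04] spin None t 2.3
```

View pics/s1c.png

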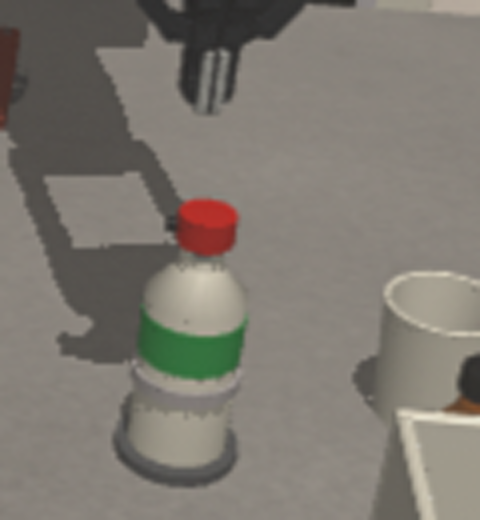

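The shut fingertips at (207,110) hang in line over the red cap, whose top centre is at (208,212). I'll correct by 8 and −6 mm, go down, and then press in small steps.

```bash
python3 -m creep '[[0,[0.8,-0.6,1.5],0],[0,[0,0,2],0],[0,[0,0,1.5],0],[0,[0,0,0.5],0],[0,[0,0,0.4],0],[0,[0,0,0],0]]'
python3 -m creep '[[0,[0,0,0.2],0],[0,[0,0,0.2],0],[0,[0,0,0],0]]'
```

```text
time: 2.95
ee_pos: [0.5331, 0.2352, 0.1724]
tool_rot: [180.0, 0.0, 14.2]
ft_force: [-0.1, -0.6, 0.3]
width: 0.0
finger_force: 0.0
time: 3.25
ee_pos: [0.5338, 0.2357, 0.1691]
tool_rot: [180.0, -0.1, 14.2]
ft_force: [1.1, 0.2, 3.5]
width: 0.0001
finger_force: 1.4
```

```bash
python3 -m creep '[[0,[0,0,0.2],0],[0,[0,0,0.2],0],[0,[0,0,0.2],0],[0,[0,0,0],0],[0,[0,0,0],0]]'
```

```text
time: 3.75
ee_pos: [0.5338, 0.2357, 0.1631]
tool_rot: [180.0, -0.1, 14.2]
ft_force: [0.4, -0.7, 6.2]
width: 0.0001
finger_force: 3.2
```

```bash
python3 -m creep '[[0,[0,0,0.15],0],[0,[0,0,0.1],0],[0,[0,0,0],0],[0,[0,0,0],0]]'
```

```text
time: 4.15
ee_pos: [0.5339, 0.2357, 0.162]
tool_rot: [180.0, -0.1, 14.2]
ft_force: [-3.8, -1.3, 12.6]
width: -0.0
finger_force: 6.4
```

```bash
python3 -m creep '[[0,[0,0,-1],0],[0,[0,0,-2.5],0],[0,[0,0,-3],0],[0,[0,0,0],0]]'
python3 -m creep '[[8.5,[-0.4,3,0],0],[8.5,[-0.5,4.8,0],0],[8.5,[-0.5,4.8,0],0],[8.5,[-0.5,4.8,0],0],[8.5,[-0.5,4.8,0],0],[8.5,[-0.5,4.8,0],0],[8.5,[-0.5,4.8,0],0],[8.5,[-0.5,4.8,0],0],[8.5,[-0.5,4.8,0],0],[8.5,[-0.5,4.8,0],0],[8.5,[-0.3,2.4,0],0]]'
python3 -m creep '[[8.5,[0,0,0],-6.3],[8.5,[0,0,0],-6.3],[8.5,[0,0,0],-6.2],[8.5,[0,0,3],0],[8.5,[0,0,0],0]]'
python3 -c "
from h import *
go(.605,-.2475,.11,33)
snap('top','t2')
z=cv2.imread('pics/t2.png');a=cv2.resize(z[150:250,350:450],None,fx=4,fy=4,interpolation=2);snap('scene','s2')
z=cv2.imread('pics/s2.png');b=cv2.resize(z[160:260,110:210],None,fx=4,fy=4,interpolation=2);cv2.imwrite('pics/c2.png',np.hstack([a,b]))"
```

```text
time: 4.55
ee_pos: [0.5352, 0.2364, 0.2292]
tool_rot: [-180.0, -0.4, 14.2]
ft_force: [-0.0, -0.0, 0.6]
width: 0.0001
finger_force: 0.0
time: 5.65
ee_pos: [0.6011, -0.2521, 0.2232]
tool_rot: [-180.0, 0.1, 14.0]
ft_force: [-0.5, 0.5, 0.1]
width: 0.085
finger_force: 0.0
time: 6.15
ee_pos: [0.5991, -0.2468, 0.1892]
tool_rot: [-179.5, 0.2, 33.0]
ft_force: [-1.0, 0.5, -0.4]
width: 0.0854
finger_force: 0.0
shift cm [0.49 0.45 7.92] spin -0.0 t 6.15
```

View pics/c2.png

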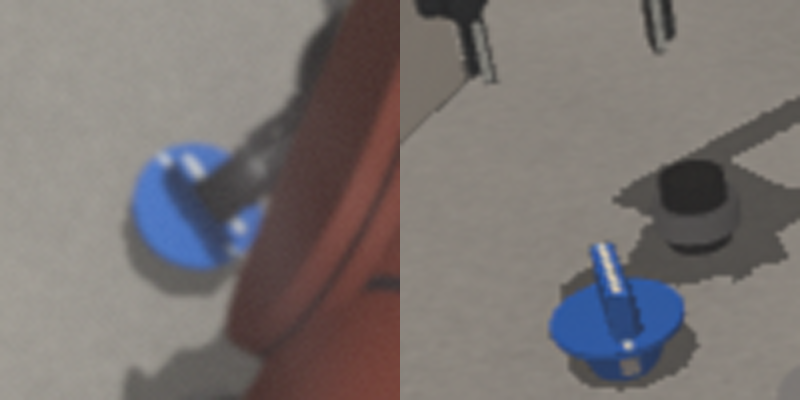

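```bash
python3 -m creep '[[8.5,[0.5,0.45,2.5],0],[8.5,[0,0,3.5],0],[8.5,[0,0,2],0],[8.5,[0,0,0],0]]'
python3 -c "
from h import *
A=lambda X,Y,z:ray('s2',110+(X-400+.5)/4-.5,160+(Y+.5)/4-.5,z)
print(A(602,245,.07),A(617,292,.07),'mid',(A(602,245,.07)+A(617,292,.07))/2,A(617,320,.036))
print('coup',ray('t0',405,258,.05))
go(.605,-.2475,.041,33)"
```

```text
time: 6.65
ee_pos: [0.6066, -0.2482, 0.1117]
tool_rot: [-179.7, 0.2, 33.0]
ft_force: [-0.1, -0.5, -0.7]
width: 0.0849
finger_force: 0.0
[ 0.5808 -0.2607  0.07  ] [ 0.6272 -0.2314  0.07  ] mid [ 0.604   -0.24605  0.07   ] [ 0.6097 -0.2439  0.036 ]
coup [ 0.4627 -0.2464  0.05  ]
shift cm [-0.08 -0.11  7.07] spin -0.0 t 6.65
```

```bash
python3 -m creep '[[8.5,[-0.1,0,2.5],0],[8.5,[0,0,2.5],0],[8.5,[0,0,1.5],0],[8.5,[0,0,0.5],0],[8.5,[0,0,0],0]]' 80
python3 -m creep '[[2,[0,0,0],0],[2,[0,0,0],0],[2,[0,0,0],0],[1,[0,0,0],0],[1,[0,0,0],0],[1,[0,0,0],0],[1,[0,0,0],0]]' 80
```

```text
time: 7.15
ee_pos: [0.6079, -0.2501, 0.0452]
tool_rot: [-180.0, -0.0, 33.0]
ft_force: [0.2, 0.3, -0.3]
width: 0.0851
finger_force: 0.0
time: 7.85
ee_pos: [0.6074, -0.2498, 0.0444]
tool_rot: [-180.0, 0.0, 33.0]
ft_force: [0.4, -0.4, -0.7]
width: 0.0127
finger_force: 78.7
```

```bash
python3 -m creep '[[1,[0,0,-1],0],[1,[0,0,-2.5],0],[1,[0,0,-3.5],0],[1,[0,0,-3.5],0],[1,[0,0,-3],0],[1,[0,0,-2],0],[1,[0,0,0],0]]'
python3 -m creep '[[1,[0.7,-2,0],0],[1,[1.3,-3.7,0],0],[1,[1.3,-3.7,0],0],[1,[1.3,-3.7,0],0],[1,[1.3,-3.7,0],0],[1,[1.3,-3.7,0],0],[1,[1.3,-3.7,0],0],[1,[1.3,-3.7,0],0],[1,[0.8,-1.8,0],0],[1,[0,0,0],0]]'
python3 -m creep '[[1,[0,0,0],4],[1,[0,0,0],8],[1,[0,0,0],8],[1,[0,0,0],7],[1,[0,0,0],3.7],[1,[0,0,0],0],[1,[0,0,0],0]]'
python3 -c "
from h import *
go(.536,.057,.185,2.3)
snap('top','t3');snap('scene','s3')
a=cv2.imread('pics/t3.png')[160:280,220:320];b=cv2.imread('pics/s3.png')[120:240,240:340]
cv2.imwrite('pics/c3.png',np.hstack([cv2.resize(x,None,fx=4,fy=4,interpolation=2) for x in(a,b)]))"
```

```text
time: 8.55
ee_pos: [0.6099, -0.2511, 0.2051]
tool_rot: [179.6, -0.2, 33.0]
ft_force: [1.2, -0.7, -1.0]
width: 0.0124
finger_force: 78.7
time: 9.55
ee_pos: [0.5334, 0.0595, 0.1984]
tool_rot: [-179.9, 0.1, 33.2]
ft_force: [-1.7, -0.1, -3.0]
width: 0.0126
finger_force: 78.9
time: 10.25
ee_pos: [0.5346, 0.0561, 0.1991]
tool_rot: [180.0, 0.1, 2.4]
ft_force: [-0.2, 0.6, -2.0]
width: 0.0127
finger_force: 78.8
shift cm [ 0.14 -0.08  1.41] spin 0.1 t 10.25
```

View pics/c3.png

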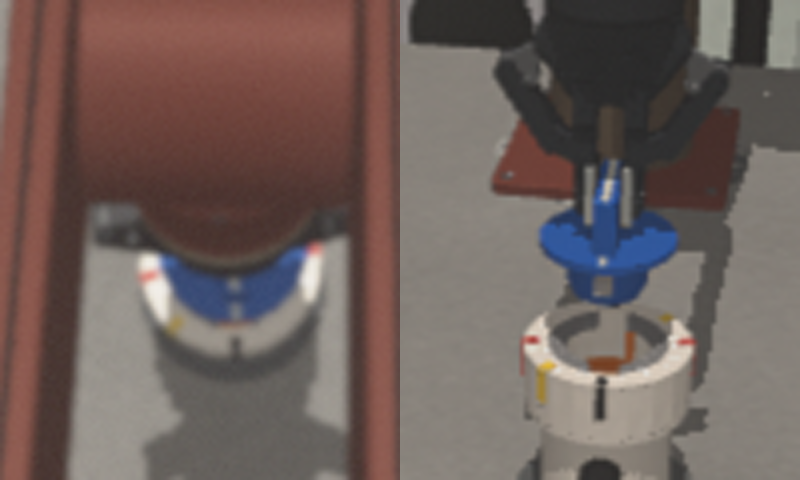

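The scene crop shows the lid upright over the mouth. The flange spans columns 538–679 and the housing top 522–695. The lid's front mark at (602,262) sits over the black mark at (600,382). In the top crop the lid mark (235,300) lines up with the black mark (235,348).

Run:
```python
from h import *
A=lambda X,Y,z:ray('s3',240+(X-400+.5)/4-.5,120+(Y+.5)/4-.5,z)
T=lambda X,Y,z:ray('t3',220+(X+.5)/4-.5,160+(Y+.5)/4-.5,z)
print('lid s',A(608.5,240,.1907),'mark',A(602,262,.1907))
print('housing s',A(608.5,343,.12),'mark',A(600,382,.12))
print('top: lid mark',T(235,284,.1907),T(235,308,.1907),'black',T(235,348,.12))
```

```text
lid s [0.5395 0.0569 0.1907] mark [0.5668 0.0569 0.1907]
housing s [0.5357 0.0579 0.12  ] mark [0.5799 0.059  0.12  ]
top: lid mark [0.5146 0.0542 0.1907] [0.5021 0.0544 0.1907] black [0.4883 0.0552 0.12  ]
```

```bash
python3 -m creep '[[1,[0.15,-0.1,1],0],[1,[0,0,1.5],0],[1,[0,0,1],0],[1,[0,0,0.5],0],[1,[0,0,0.3],0],[1,[0,0,0],0]]'
python3 -m creep '[[1,[0,0,0.3],0],[1,[0,0,0.3],0],[1,[0,0,0.3],0],[1,[0,0,0],0]]'
```

```text
time: 10.95
ee_pos: [0.536, 0.058, 0.1562]
tool_rot: [-180.0, 0.1, 2.3]
ft_force: [0.1, -0.7, -1.1]
width: 0.0122
finger_force: 78.8
time: 11.35
ee_pos: [0.536, 0.0579, 0.1474]
tool_rot: [-180.0, 0.0, 2.3]
ft_force: [-0.2, 0.4, -2.1]
width: 0.0125
finger_force: 78.8
```

No contact force, so the plug is in and the lugs are entering the notches.

```bash
python3 -m creep '[[1,[0,0,0.3],0],[1,[0,0,0.3],0],[1,[0,0,0.3],0],[1,[0,0,0],0]]'
python3 -m creep '[[1,[0,0,0.2],0],[1,[0,0,0.2],0],[1,[0,0,0],0],[1,[0,0,0],0]]'
```

```text
time: 11.75
ee_pos: [0.5359, 0.0579, 0.1381]
tool_rot: [-180.0, 0.1, 2.3]
ft_force: [0.3, 0.8, -1.4]
width: 0.0125
finger_force: 78.8
time: 12.15
ee_pos: [0.5363, 0.0579, 0.1348]
tool_rot: [-180.0, 0.0, 2.3]
ft_force: [-0.5, 0.5, -1.6]
width: 0.0124
finger_force: 78.9
```

```bash
python3 -m creep '[[1,[0,0,0.1],0],[1,[0,0,0.1],0],[1,[0,0,0],0],[1,[0,0,0],0]]'
```

```text
time: 12.55
ee_pos: [0.5366, 0.0579, 0.1343]
tool_rot: [180.0, -0.0, 2.3]
ft_force: [-4.0, -0.6, 6.7]
width: 0.0122
finger_force: 80.4
```

```bash
python3 -m creep '[[1,[0,0,0],3],[1,[0,0,0],4],[1,[0,0,0],4],[1,[0,0,0],4],[1,[0,0,0],4],[1,[0,0,0],4],[1,[0,0,0],0],[1,[0,0,0],0]]'; python3 -c "
from h import *;print(state()['moment'])"
```

```text
time: 13.35
ee_pos: [0.537, 0.0578, 0.1343]
tool_rot: [-180.0, -0.1, -20.7]
ft_force: [-2.0, -1.6, 6.1]
width: 0.013
finger_force: 80.0
[-0.0057808   0.57508348  0.00078512]
```

```bash
python3 -m creep '[[1,[0,0,0],4],[1,[0,0,0],4],[1,[0,0,0],4],[1,[0,0,0],4],[1,[0,0,0],4],[1,[0,0,0],2],[1,[0,0,0],0],[1,[0,0,0],0]]'; python3 -c "
from h import *;print(state()['moment'])
snap('top','t4');snap('scene','s4')
a=cv2.imread('pics/t4.png')[180:280,220:320];b=cv2.imread('pics/s4.png')[150:250,240:340]
cv2.imwrite('pics/c4.png',np.hstack([cv2.resize(x,None,fx=4,fy=4,interpolation=2) for x in(a,b)]))"
```

```text
time: 14.15
ee_pos: [0.5368, 0.0575, 0.1344]
tool_rot: [-180.0, -0.1, -42.7]
ft_force: [-3.5, -0.7, 7.9]
width: 0.0125
finger_force: 80.1
[-0.05316178  0.65227383  0.17091726]
```

View pics/c4.png

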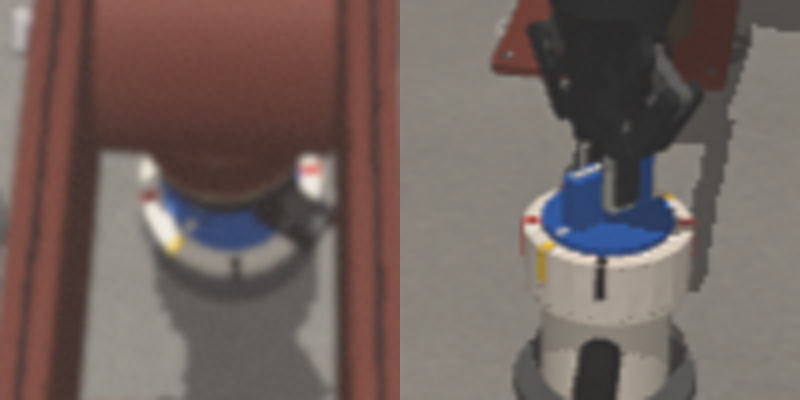

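The flange sits flush on the housing top. The lid's mark at (562,231) in the scene crop points to the yellow mark at (545,246), and in the top crop the lid mark (188,226) points to the yellow mark (172,244). I'll check the angle and that the pose is steady.

```bash
python3 -m creep '[[1,[0,0,0],0],[1,[0,0,0],0],[1,[0,0,0],0]]'
python3 - <<'E'
from h import *
A=lambda X,Y,z:ray('s4',240+(X-400+.5)/4-.5,150+(Y+.5)/4-.5,z)
T=lambda X,Y,z:ray('t4',220+(X+.5)/4-.5,180+(Y+.5)/4-.5,z)
c=np.array([.536,.0575,.126])
for n,p in(('s',A(562,231,.126)),('t',T(188,226,.126))):
    d=p-c;print(n,p,np.hypot(*d[:2]),np.degrees(np.arctan2(d[1],d[0])))
for n,p in(('sy',A(545,246,.12)),('ty',T(172,244,.12))):
    d=p-c;print(n,p,np.hypot(*d[:2]),np.degrees(np.arctan2(d[1],d[0])))
E
```

```text
time: 14.55
ee_pos: [0.5368, 0.0575, 0.1344]
tool_rot: [-180.0, -0.1, -42.7]
ft_force: [-3.7, -1.8, 7.1]
width: 0.0126
finger_force: 80.1
s [0.5594 0.0336 0.126 ] 0.033448019373350034 -45.60564107330693
t [0.5116 0.081  0.126 ] 0.03387639296029019 136.07641199738717
sy [0.568 0.025 0.12 ] 0.045609757727924784 -45.44414443311201
ty [0.5023 0.0903 0.12  ] 0.0470269071915218 135.7753842637417
```

The lid's marks and the yellow marks agree to within half a degree, the lid is seated and steady, and the grip is 80 N.

```bash
python3 -c "
from cell import job_done;print(job_done())"
```

```text
the job is handed in; nothing more can be done
None
```

I pressed the spray cap right down and let it come up, seated the blue lid fully in the housing, and turned it clockwise to the yellow mark, where the arm still holds it at 80 N; I handed the job in at about 14.6 s on the robot's clock, with no verdict returned.

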